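# Ease the polishing plate out over the edge of the riser

## Robot

A 6-joint arm with a two-finger parallel gripper is mounted at the origin on the work surface. World frame = base frame: x ahead of the robot, y to its left, z up, the work surface at z = 0. Lengths are in m, angles in degrees, forces in N, time in s.
With the tool pointing down it reaches from about 0.4 to 0.825 m from the base axis. Payload 7 kg.
Tool frame: the origin (TCP) lies midway between the tips of the shut fingers; the grasp point (between the pads) lies 19 mm behind it; z points along the fingers, y is the direction in which the jaws open and shut (so a half turn about z gives the same grasp; the last joint's range is limited). The gripper opens to 88 mm and grips with 3 to 60 N. Pads are 19 mm wide; open, the fingers measure 130 mm over their backs; the gripper's body (78 mm by 193 mm) begins 47 mm behind the grasp point.
Start: joints at [79.933, 20.546, 0.682, 0, -70.136, -16.507], TCP at [0.302, 0.604, 0.227] pointing down, gripper open.
Joint ranges: [-176.03, 176.03], [-82.01, 121.73], [-58.28, 71.71], [-173.87, 95.51], [-174.79, -0.11], [-173.66, 173.66]. Speed limits (degrees/s): [136.94, 136.94, 172.46, 180, 180, 180].

## Interface

Orientations are given as [roll, pitch, yaw] about the fixed x, y, z axes, in that order (R = Rz(yaw) Ry(pitch) Rx(roll)).
In Python, from plant import ctrl gives the robot as it stands. The module is installed in compiled form; this text tells all that it offers.
- The arm moves only by the tool arm_command, never from a script. Its argument "targets" is a list that holds one entry, the list of rows, each a list of 7 numbers: the turn, a rotation vector about the world's x, y, z in rad, then the shift along the world's x, y, z in cm, then the opening, from 0 (shut) to 1 (fully open). A call has 1 to 8 rows; each row is the pose to reach, as a shift and turn from the pose commanded when the call began; what a row does not reach only later rows make up. A row lasts 1/12 s, in which the tool goes at most 41.7 mm and 7.16 degrees, less where a joint would pass 70% of its speed; a pose out of reach is approached as far as the arm can. A call with a gripper value outside its range is refused whole. The fingers move at their own pace and stop on an object; the grip force is fixed at half the most. Time passes only in rows, so rows that repeat a pose let the fingers close. It gives the time, the measured TCP pose, the force and the opening at its end, in the units of the state.
- ctrl.get_obs(): the state, without advancing time (a new reading comes with each control period).
- ctrl.snapshot(name): name is "side" or "top"; returns the picture (384x512x3 uint8, blue, green, red); there is no depth.
- ctrl.camera_model(name): a dict with "K" (3x3 intrinsics, pixels), "xyz" and "rotation" of the camera in the world. Camera axes: x right, y up, looking along -z (the intrinsics and any distortion apply to the point x, -y, -z); pixel columns grow to the right and rows downward; lengths in m; the calibration is good to about 2 mm. A picture is of the moment at which its call begins. camera_model takes no time and is no camera call.
- ctrl.close_job(): hands the job in, once; it reports no verdict.
The state is a dict: "clock": time; "joint_pos": joint angles; "qvel": joint speeds; "tau": joint torques, N m; "tool_pos": TCP position; "orientation": TCP orientation; "force": force on the tool from outside, world axes, zero at the start; "moment": the same for the moment, N m; "opening": finger opening in m.
Only numpy, scipy, OpenCV 4.12 (cv2) and the standard library are available. Lean on these libraries where they do the work, as an engineer would, in place of code of your own. Each camera call takes 0.05 s, during which the arm holds its last target. There are 200 camera calls.

## Task

The flat rectangular steel polishing plate on the low wooden riser cannot be got hold of where it lies: push it with the fingertips, without gripping or lifting it, until it sticks out about 35 mm over the riser's front edge (the long edge nearest the robot) and lies square to that edge, so that the watchmaker can get a thumb under it. Leave everything else where it is, the round lap and the glass box beside it included, and finish with the hand clear.

Things in the scene. Friction and masses are not known exactly. Their poses are not given: they have to be found in the camera images.
- plate: The rectangular steel polishing plate: bare steel, flat and smooth, 120 x 90 x 6 mm, about 0.5 kg (varies), lying loose on the riser. Origin: centre of its underside. x: along its 120 mm length, pointing away from the riser's front edge; y: across its 90 mm width; z up. At the start it lies up to 0.3 rad askew to the riser, wholly on it. Friction on the wood is ordinary (about 2 to 5 N to slide it); it does not glide on when the push stops.
- plate_front (a point): Middle of the plate's lower front edge (the 90 mm side nearest the riser's front edge), 60 mm from the plate's origin along its -x.
- riser: The low wooden riser, fixed to the bench: 300 mm deep (x) x 520 mm wide (y) x 70 mm high, flat plain top with square edges. Origin: centre of its underside on the bench. Its x points away from the robot, so its front (-x), with three drawer fronts under the top, faces the robot; it stands up to 0.15 rad askew.
- riser_edge (a point): Middle of the riser's front top edge, 70 mm above the bench: the long edge nearest the robot, above the drawer fronts. x points from the edge inwards over the top, y along the edge, z up, so what sticks out over the edge has negative x here.
- lap: Round steel lap, 90 mm across, 9 mm thick (12 mm at its hub), 0.44 kg, loose on the riser, beside the plate on one side or the other. Origin: centre of its underside. Stays where it is.
- crystal_box: Round clear-glass crystal box with lid, 54 mm across, 30 mm high, loose towards the back of the riser, between the plate and the lap. Origin: centre of its underside. Stays where it is.
- case_holder: Green plastic case holder with two jaws and a steel clamping screw, 84 x 44 x 23 mm, loose at the back of the riser near one end. Origin: underside, midway between the jaws; x along the screw. Stays where it is.
- case_opener: Black anodised aluminium case opener, a flat bar with two jaws at its +x end, about 135 x 52 x 18 mm, lying on the bench to the right (-y) of the riser. Origin: underside, 72 mm from the handle end. Stays where it is.
- loupe: Black eye loupe, 34 mm across, 30 mm high, standing on the bench off the left front corner of the riser. Origin: centre of its underside. Stays where it is.
- parts_tray: White four-compartment parts tray, 90 x 90 x 14 mm, on the bench to the right of the riser. Origin: centre of its underside. Stays where it is.
- driver0: Steel watch screwdriver hanging upright in the slotted wooden rack on the bench left (+y) of the riser; head 12 mm across and 12 mm high on top of the rack, 98 mm above the bench. Origin: underside of the head. Stays where it is.
- driver1: Steel watch screwdriver hanging upright in the slotted wooden rack on the bench left (+y) of the riser; head 12 mm across and 12 mm high on top of the rack, 98 mm above the bench. Origin: underside of the head. Stays where it is.
- driver2: Steel watch screwdriver hanging upright in the slotted wooden rack on the bench left (+y) of the riser; head 12 mm across and 12 mm high on top of the rack, 98 mm above the bench. Origin: underside of the head. Stays where it is.
- driver3: Steel watch screwdriver hanging upright in the slotted wooden rack on the bench left (+y) of the riser; head 12 mm across and 12 mm high on top of the rack, 98 mm above the bench. Origin: underside of the head. Stays where it is.
- driver4: Steel watch screwdriver hanging upright in the slotted wooden rack on the bench left (+y) of the riser; head 12 mm across and 12 mm high on top of the rack, 98 mm above the bench. Origin: underside of the head. Stays where it is.

How it is judged (in metres and radians):
At the end, for the whole second after the job is handed in: The middle of the plate's front edge is 35 mm (27 to 43 mm) outside the riser's front edge, the plate is square to the riser within 0.14 rad (8 degrees), lies flat on the riser's top within its width and is at rest; every other listed loose thing is within 12 mm of where it started (x of plate_front in the frame of riser_edge between -0.043 and -0.027 m and angle between the x axis of plate and the x axis of riser, either way round below 0.14 rad and z of plate in the frame of riser_edge between -0.003 and 0.003 m and angle between plate's own z axis and vertical below 0.04 rad and y of plate in the frame of riser_edge between -0.215 and 0.215 m and linear speed of plate below 0.01 m/s and angular speed of plate below 0.05 rad/s and distance of each of lap, crystal_box, case_holder, case_opener, loupe, parts_tray, driver0, driver1, driver2, driver3, driver4 from where it was at the start of the episode below 0.012 m); the robot touches nothing.
It fails at once if the plate is lifted off the riser, tipped, or falls (z of plate in the frame of riser_edge above 0.006 m or z of plate in the frame of riser_edge below -0.008 m or angle between plate's own z axis and vertical above 0.1 rad).
It fails at once if another thing is pushed or carried away from its place (12 mm or more) (distance of any of lap, crystal_box, case_holder, case_opener, loupe, parts_tray, driver0, driver1, driver2, driver3, driver4 from where it was at the start of the episode above 0.012 m).
It also fails if it takes over 42 s, if anything falls off the work surface, if the arm or the gripper's body presses on something with over 40 N, if the wrist force passes 120 N, or if a joint passes its speed limit or range.

## Working session

There is one attempt and no reset: what is moved stays moved. The work goes in short steps, Python scripts to look and compute and a tool call to move; the robot and the scene stay as the last step left them, time stands still between calls to the robot, and variables do not carry over. Pictures are saved under pics/ and viewed, about 8 in all and at most 12, crops included, and the job is handed in when it is done.

Besides the shell and the picture viewer there is one more tool, called after ">>>" by a JSON object that holds its "name" and its "arguments". arm_command: Moves the arm, as the interface text tells. Its arguments: {"type":"object","properties":{"targets":{"type":"array","items":{"type":"array","items":{"type":"array","items":{"type":"number"}}}}},"required":["targets"]}

```bash
mkdir -p pics
cat > h.py <<'E'
import numpy as np, cv2
from plant import ctrl
def cam(n):
    m=ctrl.camera_model(n); return np.array(m["K"],float),np.array(m["xyz"],float),np.array(m["rotation"],float),m
def w(n,u,v,z):
    K,c,R,m=cam(n)
    d=np.linalg.inv(K)@[u,v,1]; d=R@(d*[1,-1,-1]); return c+d*(z-c[2])/d[2]
def px(n,P):
    K,c,R,m=cam(n); q=(R.T@(np.array(P)-c))*[1,-1,-1]; q=K@q; return q[:2]/q[2]
E
python3 - <<'E'
from h import *
for n in("top","side"):
    print(cam(n)[3]); cv2.imwrite(f"pics/{n}0.png",ctrl.snapshot(n))
print(ctrl.get_obs())
E
```

```text
{'K': array([[365.29571807,   0.        , 257.23933257],
       [  0.        , 365.29571807, 194.12249162],
       [  0.        ,   0.        ,   1.        ]]), 'xyz': array([0.39986451, 0.01122345, 1.21650278]), 'rotation': array([  8.59970014,  -0.20403586, -89.94859116])}
{'K': array([[349.81359826,   0.        , 257.90061334],
       [  0.        , 349.81359826, 193.3115305 ],
       [  0.        ,   0.        ,   1.        ]]), 'xyz': array([ 0.45369522, -0.64809956,  0.78066933]), 'rotation': array([ 43.39011202,   0.28590538, -11.45200127])}
{'clock': 0.1, 'joint_pos': array([ 7.99321705e+01,  2.05864899e+01,  6.37285106e-01, -1.75599035e-02,
       -7.01367272e+01, -1.65050604e+01]), 'qvel': array([ 0.01528031, -0.06189507,  0.02855153,  0.15166859,  0.00868372,
        0.04185877]), 'tau': array([-9.62793092e-04, -5.84160590e+01,  2.93751991e+01,  7.01553985e+00,
        1.02136118e-02, -5.91985963e-05]), 'tool_pos': array([0.30179667, 0.60326107, 0.22571324]), 'orientation': array([ 1.79912919e+02, -8.58742990e-03, -2.65788623e+01]), 'force': array([-0.85422825,  0.62716736,  0.07501382]), 'moment': array([-0.01675569, -0.05150044, -0.05605774]), 'opening': 0.08761448204759334}
```

View pics/top0.png

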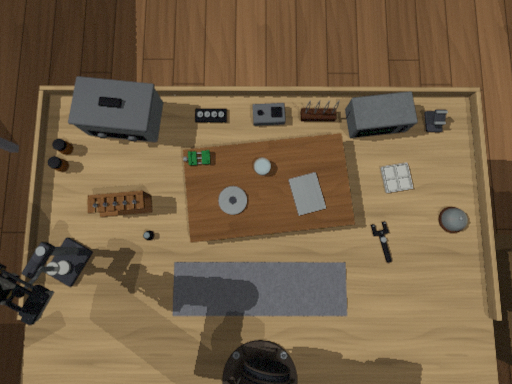

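View pics/side0.png

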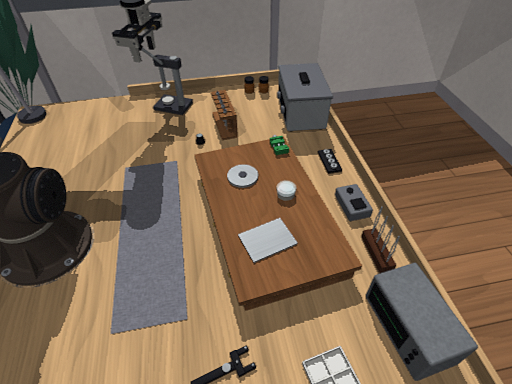

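The top view shows the plate at about (308,194), the riser's front edge running from (189,240) to (353,230), the lap at (233,200) and the box at (262,166). I'll enlarge both views to measure.

```bash
sed -i 's/m=ctrl.camera_model(n); return.*/m=ctrl.camera_model(n); from scipy.spatial.transform import Rotation as Ro; return np.array(m["K"],float),np.array(m["xyz"],float),Ro.from_euler("xyz",m["rotation"],degrees=True).as_matrix(),m/' h.py
python3 - <<'E'
from h import *
a=cv2.imread("pics/top0.png")[130:250,180:360]; cv2.imwrite("pics/c1.png",cv2.resize(a,None,fx=4.4,fy=4.4,interpolation=cv2.INTER_CUBIC))
a=cv2.imread("pics/side0.png")[140:305,190:365]; cv2.imwrite("pics/c2.png",cv2.resize(a,None,fx=3.6,fy=3.6,interpolation=cv2.INTER_CUBIC))
E
```

```text
(no output)
```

View pics/c1.png

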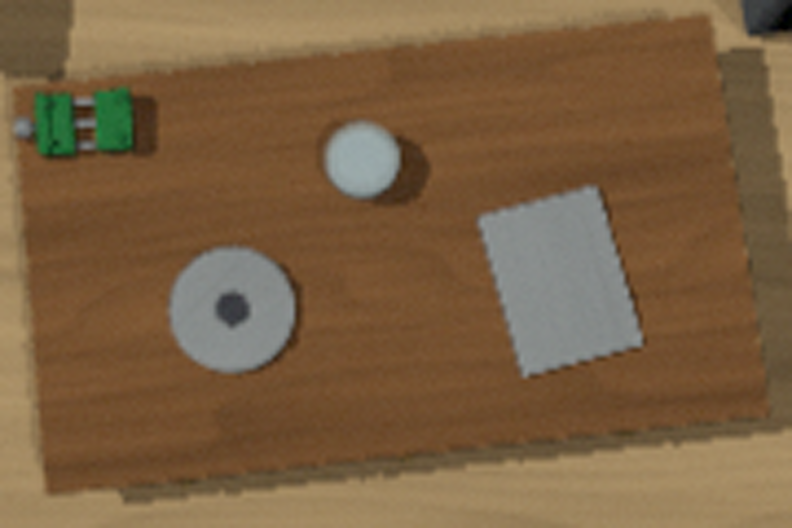

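View pics/c2.png

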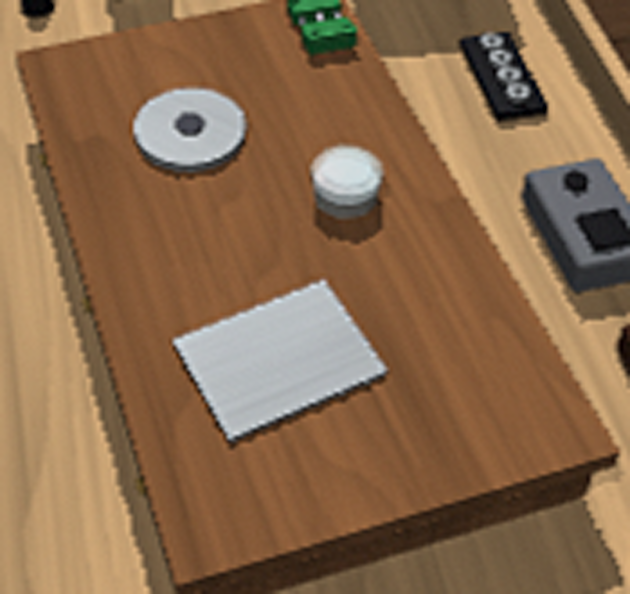

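Crop 1 shows the plate's corners at (478,216), (597,186), (642,346) and (524,377), and the riser's at (47,494), (768,418), (710,15) and (12,85). Crop 2 shows the same plate from the side, with corners at (174,341), (324,281), (386,371) and (232,438).

```bash
cat >> h.py <<'E'
def crop(n,pts,u0,v0,f,z): return np.array([w(n,u0+(a+.5)/f-.5,v0+(b+.5)/f-.5,z)[:2] for a,b in pts])
def rep(t,p):
    print(t,p.round(4).tolist(),"sides",np.linalg.norm(p-np.roll(p,-1,0),axis=1).round(4),"c",p.mean(0).round(4))
E
python3 - <<'E'
from h import *
c1=("top",180,130,4.4); c2=("side",190,140,3.6)
f=lambda c,p,z: crop(c[0],p,c[1],c[2],c[3],z)
R=f(c1,[(47,494),(768,418),(710,15),(12,85)],.07); rep("riser",R)
P=f(c1,[(478,216),(597,186),(642,346),(524,377)],.076); rep("plate top",P)
rep("riser side",f(c2,[(175,590),(617,457),(20,55)],.07))
Q=f(c2,[(324,281),(386,371),(232,438),(174,341)],.076); rep("plate side",Q)
print("lap",f(c1,[(233,310)],.079),f(c2,[(190,127)],.079),"box",f(c1,[(363,160)],.1),f(c2,[(347,177)],.1))
for n,p in(("top",P),("side",Q)):
    d=(p[0]+p[1]-p[2]-p[3])/2; print(n,"plate yaw",np.degrees(np.arctan2(d[1],d[0])))
d=R[0]-R[1]; print("riser yaw",np.degrees(np.arctan2(d[1],d[0]))-90); d=R[2]+R[3]-R[0]-R[1]; print(np.degrees(np.arctan2(d[1],d[0])))
E
```

```text
riser [[0.4227, 0.2154], [0.4769, -0.2969], [0.7751, -0.2655], [0.7206, 0.2495]] sides [0.5152 0.2998 0.5179 0.2999] c [ 0.5988 -0.0244]
plate top [[0.6221, -0.0912], [0.6443, -0.1778], [0.5278, -0.2072], [0.5055, -0.1226]] sides [0.0894 0.1202 0.0875 0.1207] c [ 0.5749 -0.1497]
riser side [[0.4773, -0.3006], [0.7722, -0.268], [0.4246, 0.2126]] sides [0.2968 0.5931 0.5159] c [ 0.558  -0.1187]
plate side [[0.6205, -0.0915], [0.6428, -0.1766], [0.5303, -0.2075], [0.5058, -0.1226]] sides [0.088  0.1167 0.0883 0.1189] c [ 0.5748 -0.1495]
lap [[0.55289605 0.08479901]] [[0.55251308 0.08393024]] box [[ 0.65777385 -0.00776711]] [[ 0.6560721  -0.01579096]]
top plate yaw 14.628298889511239
side plate yaw 15.24626454827497
riser yaw 6.044344454171835
6.276096203921664
```

Run:
```python
from h import *
b=w("side",175,105,.01); print("stand base",b, w("top",70,262,.01))
for z in(.1,.15,.2,.25,.3): print(z,px("side",[b[0],b[1],z]),px("top",[b[0],b[1],z]))
print("tcp",px("top",[.302,.604,.227]),px("side",[.302,.604,.227]))
a=cv2.imread("pics/top0.png")[200:340,0:160];b=cv2.imread("pics/side0.png")[0:140,90:250]
cv2.imwrite("pics/c3.png",cv2.resize(np.hstack([a,b]),None,fx=2.5,fy=2.5,interpolation=cv2.INTER_CUBIC))
```

```text
stand base [0.36693579 0.60921128 0.01      ] [0.35880984 0.61416035 0.01      ]
0.1 [170.80702065  84.40444914] [ 56.778668   260.27546151]
0.15 [168.29447421  72.063039  ] [ 47.38037571 260.79029894]
0.2 [165.63677573  59.00865464] [ 37.05107499 261.35613691]
0.25 [162.82097274  45.1776746 ] [ 25.6452161  261.98094862]
0.3 [159.83252443  30.49867576] [ 12.98524186 262.67446064]
tcp [ 30.71366767 286.75671327] [145.34639962  54.03139361]
```

View pics/c3.png

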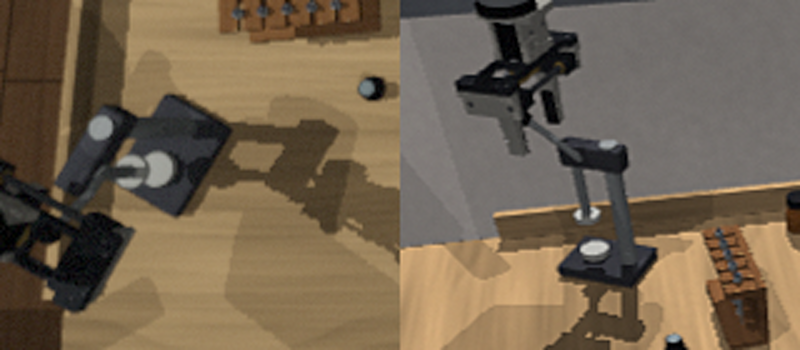

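The crop shows a press stand about 0.19 m high right beside the gripper, its lever close to the fingers. I'll lift straight up before moving across.

>>> {"name": "arm_command", "arguments": {"targets": [[[0,0,0,0,0,4,1],[0,0,0,0,0,8,1],[0,0,0,0,0,12,1],[0,0,0,0,0,15,1],[0,0,0.1,1.8,-3.7,15,0.45],[0,0,0.2,3.6,-7.4,15,0.45],[0,0,0.3,5.4,-11.1,15,0.45],[0,0,0.4,7.2,-14.8,15,0.45]]]}}

```text
clock: 0.77
tool_pos: [0.3741, 0.454, 0.3761]
orientation: [180.0, 0.0, -3.3]
force: [1.1, 0.4, 0.5]
opening: 0.0666
```

>>> {"name": "arm_command", "arguments": {"targets": [[[0,0,0.1,1.8,-3.7,0,0.45],[0,0,0.171,3.6,-7.4,0,0.45],[0,0,0.171,5.4,-11.1,0,0.45],[0,0,0.171,7.2,-14.8,0,0.45],[0,0,0.171,9,-18.5,0,0.45],[0,0,0.171,10.8,-22.2,0,0.45],[0,0,0.171,12.6,-25.9,0,0.45],[0,0,0.171,14.4,-29.6,0,0.45]]]}}

```text
clock: 1.43
tool_pos: [0.5182, 0.1577, 0.3765]
orientation: [-180.0, 0.0, 6.2]
force: [0.5, -0.1, 0.2]
opening: 0.0391
```

>>> {"name": "arm_command", "arguments": {"targets": [[[0,0,0,1.8,-3.7,0,0.45],[0,0,0,3.6,-7.4,0,0.45],[0,0,0,5.4,-11.1,0,0.45],[0,0,0,7.2,-14.8,0,0.45],[0,0,0,9,-18.5,0,0.45],[0,0,0,10.8,-22.2,0,0.45],[0,0,0,12.6,-25.9,0,0.45],[0,0,0,14.3,-29.5,0,0.45]]]}}

```text
clock: 2.1
tool_pos: [0.6614, -0.1374, 0.376]
orientation: [-180.0, 0.0, 6.1]
force: [0.9, 0.9, 0.8]
opening: 0.0399
```

>>> {"name": "arm_command", "arguments": {"targets": [[[0,0,0,0,0,-4,0.45],[0,0,0,0,0,-8,0.45],[0,0,0,0,0,-12,0.45],[0,0,0,0,0,-16,0.45],[0,0,0,0,0,-20,0.45],[0,0,0,0,0,-24,0.45],[0,0,0,0,0,-26.7,0.45],[0,0,0,0,0,-26.7,0.45]]]}}

```text
clock: 2.77
tool_pos: [0.6564, -0.1351, 0.1021]
orientation: [-179.9, 0.7, 6.1]
force: [-1.7, 0.3, -1.0]
opening: 0.0398
```

Run:
```python
from h import *
print({k:v for k,v in ctrl.get_obs().items() if k in("tool_pos","orientation","force","opening")})
a=ctrl.snapshot("side")[120:305,170:395]; cv2.imwrite("pics/s1.png",cv2.resize(a,None,fx=3.2,fy=3.2,interpolation=cv2.INTER_CUBIC))
```

```text
{'tool_pos': array([ 0.65635805, -0.13508581,  0.10208903]), 'orientation': array([-179.88327148,    0.66435823,    6.06978768]), 'force': array([-1.73086248,  0.31270215, -1.04589738]), 'opening': 0.039753877282378676}
```

View pics/s1.png

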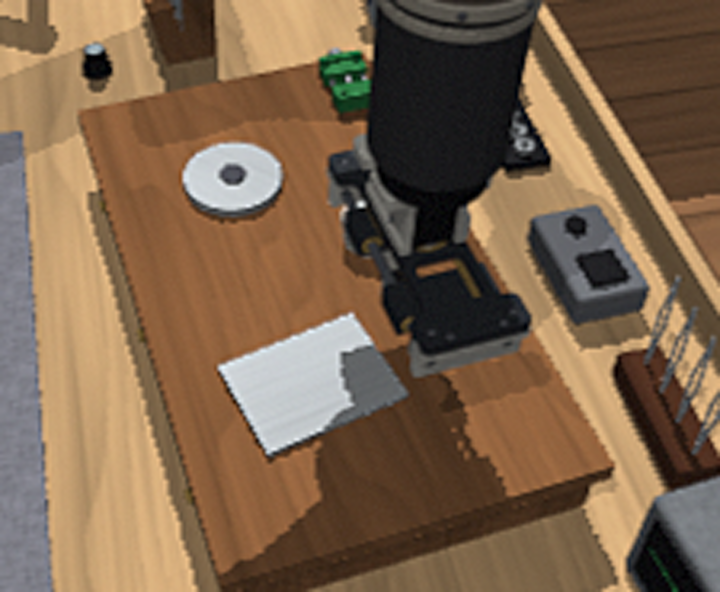

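The side view shows the hand open narrowly just behind the plate, with the lap and holder unmoved. Now I'll let it settle.

>>> {"name": "arm_command", "arguments": {"targets": [[[0,0,0,0,0,0,0.45],[0,0,0,0,0,0,0.45],[0,0,0,0,0,0,0.45],[0,0,0,0,0,0,0.45]]]}}

```text
clock: 3.15
tool_pos: [0.6621, -0.1353, 0.1118]
orientation: [180.0, -0.2, 6.2]
force: [-0.5, -0.2, -0.4]
opening: 0.0394
```

>>> {"name": "arm_command", "arguments": {"targets": [[[0,0,0,0,0,-1,0.45],[0,0,0,0,0,-2,0.45],[0,0,0,0,0,-2.7,0.45],[0,0,0,0,0,-3.1,0.45],[0,0,0,0,0,-3.3,0.45],[0,0,0,0,0,-3.4,0.45],[0,0,0,0,0,-3.4,0.45],[0,0,0,0,0,-3.4,0.45]]]}}

```text
clock: 3.82
tool_pos: [0.6612, -0.1354, 0.0757]
orientation: [180.0, -0.0, 6.1]
force: [0.1, 0.4, 0.4]
opening: 0.0393
```

>>> {"name": "arm_command", "arguments": {"targets": [[[0,0,0,0,0,0,0.45],[0,0,0,0,0,0,0.45],[0,0,0,0,0,0,0.45]]]}}

```text
clock: 4.07
tool_pos: [0.6611, -0.1353, 0.0759]
orientation: [180.0, -0.0, 6.1]
force: [0.3, -0.6, -0.4]
opening: 0.0395
```

>>> {"name": "arm_command", "arguments": {"targets": [[[0,0,0,0,0,-0.1,0.45],[0,0,0,0,0,-0.2,0.45],[0,0,0,0,0,-0.3,0.45],[0,0,0,0,0,-0.3,0.45],[0,0,0,-0.4,-0.04,-0.3,0.45],[0,0,0,-0.8,-0.09,-0.3,0.45],[0,0,0,-1.2,-0.13,-0.3,0.45],[0,0,0,-1.6,-0.17,-0.3,0.45]]]}}

```text
clock: 4.73
tool_pos: [0.6454, -0.1371, 0.073]
orientation: [180.0, -0.1, 6.2]
force: [2.6, -0.3, 0.2]
opening: 0.0397
```

>>> {"name": "arm_command", "arguments": {"targets": [[[0,0,0,-0.4,-0.04,0,0.45],[0,0,0,-0.8,-0.09,0,0.45],[0,0,0,-1.2,-0.13,0,0.45],[0,0,0,-1.6,-0.17,0,0.45],[0,0,0,-2,-0.22,0,0.45],[0,0,0,-2.4,-0.26,0,0.45],[0,0,0,-2.7,-0.29,0,0.45],[0,0,0,-2.7,-0.29,0,0.45]]]}}

```text
clock: 5.4
tool_pos: [0.6176, -0.1399, 0.0729]
orientation: [-180.0, -0.0, 6.1]
force: [3.3, -0.4, 3.6]
opening: 0.0393
```

Run:
```python
from h import *
print({k:v for k,v in ctrl.get_obs().items() if k in("tool_pos","orientation","force","opening")})
a=ctrl.snapshot("side")[140:305,190:365]; cv2.imwrite("pics/s2.png",cv2.resize(a,None,fx=3.6,fy=3.6,interpolation=cv2.INTER_CUBIC))
```

```text
{'tool_pos': array([ 0.61755531, -0.13994369,  0.07288624]), 'orientation': array([-1.79995171e+02, -1.81539441e-02,  6.13181502e+00]), 'force': array([ 3.31355309, -0.37913564,  3.55993912]), 'opening': 0.0392923625089933}
```

View pics/s2.png

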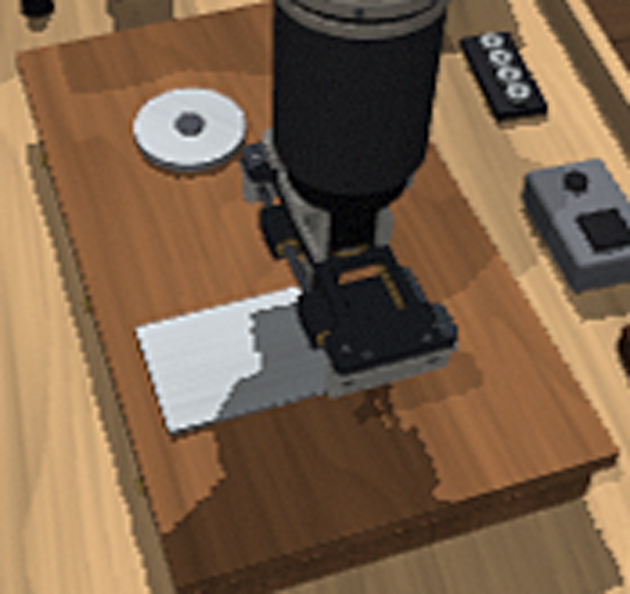

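The plate has moved forward and turned almost square; its front corners are at crop (137,326) and (173,434).

```bash
cat >> h.py <<'E'
E0=np.array([.4498,-.0407]); t=np.radians(6.15); A=np.array([[np.cos(t),np.sin(t)],[-np.sin(t),np.cos(t)]])
def rf(p): return (np.atleast_2d(p)-E0)@A.T
E
python3 - <<'E'
from h import *
f=crop("side",[(137,326),(173,434)],190,140,3.6,.076); r=rf(f); d=r[0]-r[1]
print(r,np.linalg.norm(d),"yaw rel",np.degrees(np.arctan2(d[1],d[0]))-90)
print("tool",rf(ctrl.get_obs()["tool_pos"][:2]))
print("edge pts",rf(crop("side",[(175,590),(20,55)],190,140,3.6,.07)))
E
```

```text
[[ 0.02567404 -0.06693271]
 [ 0.02636499 -0.15976344]] 0.09283330193454639 yaw rel 0.42645288558993855
tool [[ 0.15619285 -0.11663168]]
edge pts [[-0.00054342 -0.26138801]
 [ 0.00206773  0.25454109]]
```

>>> {"name": "arm_command", "arguments": {"targets": [[[0,0,0,-0.4,-0.04,0,0.45],[0,0,0,-0.8,-0.09,0,0.45],[0,0,0,-1.2,-0.13,0,0.45],[0,0,0,-1.6,-0.17,0,0.45],[0,0,0,-2,-0.22,0,0.45],[0,0,0,-2.4,-0.26,0,0.45],[0,0,0,-2.8,-0.3,0,0.45],[0,0,0,-3.2,-0.34,0,0.45]]]}}

```text
clock: 6.12
tool_pos: [0.5866, -0.1431, 0.0728]
orientation: [-180.0, -0.1, 6.1]
force: [5.1, 0.7, 4.2]
opening: 0.0394
```

>>> {"name": "arm_command", "arguments": {"targets": [[[0,0,0,-0.4,-0.04,0,0.45],[0,0,0,-0.8,-0.09,0,0.45],[0,0,0,-1.2,-0.13,0,0.45],[0,0,0,-1.6,-0.17,0,0.45],[0,0,0,-2,-0.22,0,0.45],[0,0,0,-2.3,-0.25,0,0.45],[0,0,0,-2.5,-0.27,0,0.45],[0,0,0,-2.5,-0.27,0,0.45]]]}}

```text
clock: 6.78
tool_pos: [0.5609, -0.1459, 0.0727]
orientation: [-180.0, -0.0, 6.1]
force: [4.5, 1.5, 3.7]
opening: 0.0394
```

Run:
```python
from h import *
o=ctrl.get_obs(); print(o["force"],rf(o["tool_pos"][:2]),o["tool_pos"])
a=ctrl.snapshot("side")[140:305,190:365]; cv2.imwrite("pics/s3.png",cv2.resize(a,None,fx=3.6,fy=3.6,interpolation=cv2.INTER_CUBIC))
```

```text
[4.47636387 1.52706184 3.73081779] [[ 0.09922961 -0.11651489]] [ 0.56094097 -0.14591369  0.0727175 ]
```

View pics/s3.png

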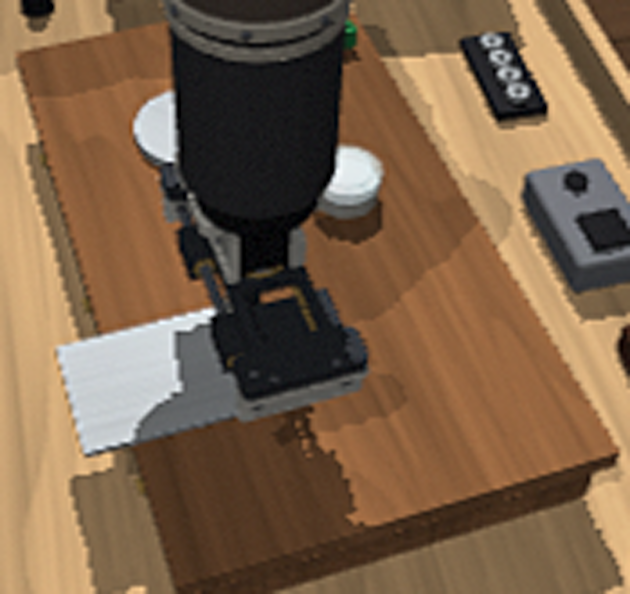

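The plate now sticks out over the edge, its front corners at (58,347) and (86,455); the box is unmoved.

Run:
```python
from h import *
r=rf(crop("side",[(58,347),(86,455)],190,140,3.6,.076)); d=r[0]-r[1]
print(r,np.linalg.norm(d),"yaw rel",np.degrees(np.arctan2(d[1],d[0]))-90)
```

```text
[[-0.03078706 -0.06785553]
 [-0.03117708 -0.15785885]] 0.09000416715685464 yaw rel -0.24827751012719546
```

Both estimates give about -31 mm, so 4 mm more, then back off and lift.

>>> {"name": "arm_command", "arguments": {"targets": [[[0,0,0,-0.2,-0.02,0,0.45],[0,0,0,-0.4,-0.04,0,0.45],[0,0,0,-0.4,-0.04,0,0.45],[0,0,0,-0.4,-0.04,0,0.45]]]}}

```text
clock: 7.17
tool_pos: [0.5572, -0.1464, 0.0726]
orientation: [180.0, -0.0, 6.1]
force: [4.4, 0.7, 5.4]
opening: 0.0392
```

>>> {"name": "arm_command", "arguments": {"targets": [[[0,0,0,0.5,0.05,0,0.45],[0,0,0,1.2,0.13,0,0.45],[0,0,0,2,0.21,0.3,0.45],[0,0,0,2.4,0.26,2,0.45],[0,0,0,2.4,0.26,5,0.45],[0,0,0,2.4,0.26,9,0.45],[0,0,0,2.4,0.26,13,0.45],[0,0,0,2.4,0.26,17,0.45]]]}}

```text
clock: 7.83
tool_pos: [0.5802, -0.1438, 0.2436]
orientation: [-180.0, 0.2, 6.1]
force: [1.6, 0.6, 0.5]
opening: 0.0398
```

>>> {"name": "arm_command", "arguments": {"targets": [[[0,0,0,2,2,4,0.45],[0,0,0,4,4,7,0.45],[0,0,0,6,6,8,0.45],[0,0,0,8,8,8,0.45],[0,0,0,8,8,8,0.45],[0,0,0,8,8,8,0.45],[0,0,0,8,8,8,0.45]]]}}

```text
clock: 8.42
tool_pos: [0.6606, -0.0637, 0.3213]
orientation: [180.0, 0.2, 6.2]
force: [-0.2, 0.2, 0.0]
opening: 0.0398
```

Run:
```python
from h import *
o=ctrl.get_obs(); print(o["clock"],o["force"],o["tool_pos"])
a=ctrl.snapshot("side")[140:305,190:365]; b=ctrl.snapshot("top"); cv2.imwrite("pics/t4.png",b); cv2.imwrite("pics/s4.png",cv2.resize(a,None,fx=3.6,fy=3.6,interpolation=cv2.INTER_CUBIC))
```

```text
8.4167 [-0.17626088  0.1521652   0.00054418] [ 0.66060168 -0.06373946  0.32134154]
```

View pics/s4.png

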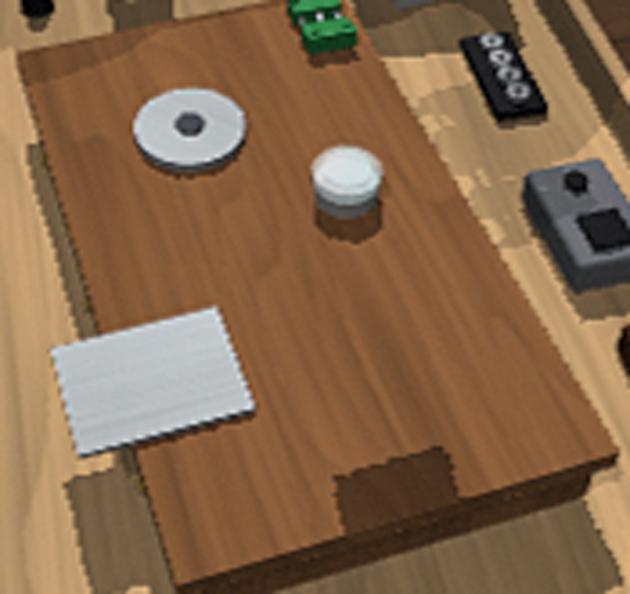

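View pics/t4.png

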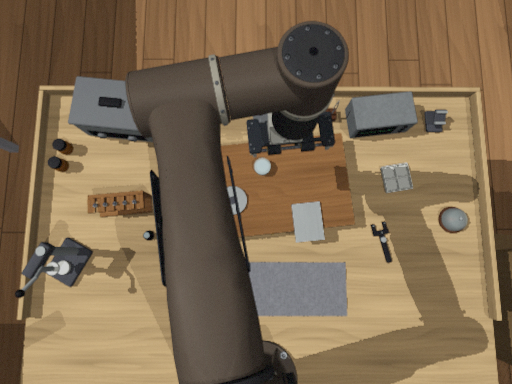

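The plate is free and overhanging, side corners at (52,350), (80,455), (254,410) and (217,309). Lap, box and holder are at the same pixels as at the start, and the hand is well clear.

Run:
```python
from h import *
r=rf(crop("side",[(52,350),(80,455),(254,410),(217,309)],190,140,3.6,.076)); print(r.round(4)); rep("side",r)
d=r[0]-r[1]; print("front",r[:2].mean(0),np.degrees(np.arctan2(d[1],d[0]))-90)
b=cv2.imread("pics/t4.png"); h=cv2.cvtColor(b,cv2.COLOR_BGR2HSV); m=((h[...,1]<45)&(h[...,2]>110)).astype(np.uint8); m[:195]=0;m[250:]=0;m[:,:285]=0;m[:,330:]=0
q=cv2.boxPoints(cv2.minAreaRect(cv2.findNonZero(m))); p=np.array([rf(w("top",u,v,.076)[:2])[0] for u,v in q]); rep("top",p)
p=p[np.argsort(p[:,0])]; d=p[0]-p[1]; print("front",p[:2].mean(0),np.degrees(np.arctan(d[0]/d[1])))
```

```text
[[-0.0353 -0.0691]
 [-0.0349 -0.1567]
 [ 0.0824 -0.1583]
 [ 0.0834 -0.0696]]
side [[-0.0353, -0.0691], [-0.0349, -0.1567], [0.0824, -0.1583], [0.0834, -0.0696]] sides [0.0876 0.1172 0.0886 0.1186] c [ 0.0239 -0.1134]
front [-0.0350561  -0.11288973] 0.2571965469897748
top [[0.0856, -0.0673], [0.0858, -0.1605], [-0.0357, -0.1573], [-0.0356, -0.0656]] sides [0.0932 0.1215 0.0917 0.1212] c [ 0.025  -0.1127]
front [-0.03563356 -0.11148867] 0.042538317156231596
```

Both cameras agree, so I'm handing in.

```bash
python3 -c "
from plant import ctrl
print(ctrl.close_job())"
```

```text
the job is handed in; nothing more can be done
None
```

I pushed the plate from behind with both fingertips set apart, which squared it to the riser as it slid. I then drew the hand back, lifted it clear and handed the job in at about 8.5 s.

- **Overhang:** the last pictures put the front edge 35.1 mm (side camera) and 35.6 mm (top camera) beyond the riser's edge.
- **Squareness:** the plate is within about 0.3 degrees of square in both views.
- **Other things:** the lap and glass box looked unmoved in the side view, as did the part of the case holder in that crop. I did not measure the things on the bench, but the hand never came down near them. In the last top view the arm hid some of the scene.
- **Hand:** the tip was at 0.32 m with about zero force on it.

While pushing, the force reading showed 3 to 5 N upward as well as the push. This was probably light rubbing at the fingertips; the plate looked flat throughout. No check failed or disagreed.

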